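# Shut and lock the model maker's parts chest

### The job

Both drawers of the wooden parts chest have been left sticking out: with the fingertips push each one fully home, in either order, and then push the metal locking bar on top of the chest to the robot's left as far as it goes, so that its tabs cover both drawer fronts. Only push: do not lift the drawers or pull them out, and leave the jar, the glass and the model chair standing where they are.

Things in the scene. Friction and masses are not known exactly. Their poses are not given: they have to be found in the camera images.
- chest: low plywood chest fixed to the table, 142 mm deep, 310 mm wide, 72 mm high, with two drawers side by side in front. Origin: on the table under the middle of its front face; x points into the chest (away from the robot), y to its left, z up. Drawer openings are 104 mm wide, centred at y = +69 and -69 mm; yaw within 0.3 rad
- drawer_left: left (+y) pale wood drawer, 100 mm wide, 48 high, 131 deep, 0.12 to 0.24 kg, loose: it slides on the chest's 8 mm floor with 2 mm side play, taking 1 to 2 N (a jolt of 6 to 8 N if met at 50 mm/s); starts 25 to 55 mm out. Origin: bottom edge of its front face, mid-width; x into the chest, y left, z up. Home (against the chest's back) the origin is in the plane of the chest's front, within 1 mm
- drawer_right: right (-y) pale wood drawer, 100 mm wide, 48 high, 131 deep, 0.12 to 0.24 kg, loose: it slides on the chest's 8 mm floor with 2 mm side play, taking 1 to 2 N (a jolt of 6 to 8 N if met at 50 mm/s); starts 25 to 55 mm out. Origin: bottom edge of its front face, mid-width; x into the chest, y left, z up. Home (against the chest's back) the origin is in the plane of the chest's front, within 1 mm
- drawer_left_knob (a point): centre of the flat outer face of the left drawer's round wooden knob (18 mm diameter, standing 16 mm out of the drawer front, 34 mm above the table), moving with the drawer
- drawer_right_knob (a point): centre of the flat outer face of the right drawer's round wooden knob (18 mm diameter, standing 16 mm out of the drawer front, 34 mm above the table), moving with the drawer
- bar (a joint): aluminium locking bar, 255 mm long, along the chest's top front edge, its top 80 mm up; two 14 mm wide tabs hang before the chest's uprights (lower ends 46 mm up, 8 mm out from the front). Value: m to the chest's left (+y); starts at 0 to 0.016, stop at 0.050, where the tabs cover the drawer fronts. 1.5 N friction, stays where left. A drawer sticking out blocks the tabs
- bar_block (a point): centre of the top of the upright push block on the locking bar: 24 mm in the chest's x, 16 mm in y, standing 20 mm above the bar (80 to 100 mm above the table), 20 mm behind the chest's front; moves with the bar
- jar: bystander: white jar, 54 mm diameter, 58 mm high, loose; origin under its centre. The three bystanders stand beside the chest, 200 to 270 mm to the left or right of its middle
- glass: bystander: drinking glass, 72 mm across the rim, 92 mm high, loose; origin under its centre
- model_chair: bystander: miniature wooden chair, 42 mm square, 77 mm high, loose; origin under its centre
Things that resemble listed ones, but are neither listed nor needed, are in the scene too. Leave any blue or purple look-alike of the drawer_left alone.

How it is judged:
By the outcome, as a careful person would: the job done as asked, in the order asked, and still so for the second after the job is handed in, with the robot touching nothing.
It also fails if it takes over 58 s, if anything falls off the work surface, if the arm or the gripper's body presses on something with over 40 N, if the wrist force passes 120 N, or if a joint passes its speed limit or range.

### The arm

A 6-joint arm with a two-finger parallel gripper is mounted at the origin on the work surface. World frame = base frame: x ahead of the robot, y to its left, z up, the work surface at z = 0. Lengths are in m, angles in rad, forces in N, time in s.
With the tool pointing down it reaches from about 0.25 to 0.85 m from the base axis. Payload 12.5 kg.
Tool frame: the origin (TCP) lies between the finger pads; the fingertips stand 22 mm ahead of it and the grasp point (between the pads) lies 3 mm ahead of it; z points along the fingers, y is the line along which they close (so a half turn about z gives the same grasp; the last joint's range is limited). The gripper opens to 93 mm and grips with 3 to 60 N. Pads are 15 mm wide; open, the fingers measure 128 mm over their backs; the gripper's body (75 mm by 188 mm) begins 65 mm behind the grasp point.
Start: joints at [-1.225, 0.351, 1.652, -0, 1.139, -0.085], TCP at [0.23, -0.5, 0.241] pointing down, gripper open.
Joint ranges: [-2.75, 2.75], [-0.79, 2.1], [0.01, 2.65], [-1.57, 4.71], [0.07, 3.14], [-2.87, 2.87]. Speed limits (rad/s): [2.22, 2.22, 2.79, 3.14, 3.14, 3.14].

### API

Orientations are given as a 3x3 rotation matrix whose columns are the frame's x, y, z axes.
In Python, from station import bot, get_image, calibration, finder gives the robot as it stands.
- The arm moves only by the tool play_rows, never from a script. Its argument "series" is a list of rows, each a list of 2 entries, a list of its own where there are three numbers: the shift along the world's x, y, z in units of 30 mm (1.0 is 30 mm), then the turn, a rotation vector about the world's x, y, z in units of 8 degrees (1.0 is 8 degrees). In form: [[[x, y, z], [wx, wy, wz]], ...]. A call has 1 to 5 rows; each row shifts and turns the commanded pose from where the row before left it; what a row does not reach is not made up. A row lasts 1/8 s, in which the tool goes at most 62.5 mm and 10.7 degrees, less where a joint would pass 70% of its speed; a pose out of reach is approached as far as the arm can. A call is refused whole if a number of a shift passes 1 or a number of a turn 1, either way. A call with a gripper value outside its range is refused whole. "hand" is the opening in per cent of the stroke, from 0 (shut) to 100 (fully open), set as the call begins (left out, the last holds). The fingers move at their own pace and stop on an object; "force" is the grip in N (left out, the last holds). Time passes only in rows, so rows that do not move let the fingers close. It gives the time, the measured TCP pose, the force, the opening and the grip force at its end, in the units of the state.
- bot.state(): the state, without advancing time (a new reading comes with each control period).
- get_image(name): name is "scene" or "top" or "wrist"; returns the picture (420x560x3 uint8, blue, green, red); there is no depth.
- calibration(name): a dict with "mtx" (3x3 intrinsics, pixels), "rvec" (rotation vector, rad) and "tvec" (3), from world to camera coordinates, as OpenCV has them. Camera axes: x right, y down, z forward; pixel columns grow to the right and rows downward; lengths in m; the calibration is good to about 2 mm. A picture is of the moment at which its call begins: read the wrist's pose just before it. calibration takes no time and is no camera call; for the wrist camera it gives the pose at the moment of the call.
- bot.finish_job(): hands the job in; it is judged then, once.
Trained networks look in the newest picture that a camera, given by its name, has taken for a name from the list of things; names that differ only in an ending like _2 or _b are one class to them, and where a whole thing is asked for, a point or a joint stands for the part that bears it (a point fixed in the world has none). Each returns a list of dicts, best first, with "p" (0 to 1); they miss things now and then, are a little off and sometimes report something else, mostly with a low value. They report only what shows in the picture. A call takes as long as a camera call. They do not tell look-alikes from the thing itself.
- finder.look_for(query, camera): "position" ([row, column] in pixels, amid what is visible of it).
- finder.cut_out(query, camera): "pixels" (420x560 bool, what is visible of it) and "position" ([row, column] in pixels, amid what is visible of it).
- finder.tip_of(query, camera): "position" ([row, column] in pixels: a listed point, or the origin of a listed thing).
The state is a dict: "time_s": time; "joints": joint angles; "qvel": joint speeds; "effort": joint torques, N m; "position": TCP position; "eef_rot": TCP orientation; "contact_force": force on the tool from outside, world axes, zero at the start; "ft_torque": the same for the moment, N m; "width": finger opening in m; "grasp_force": force on a finger pad.
Only numpy, scipy, OpenCV 4.12 (cv2) and the standard library are available. Lean on these libraries where they do the work, as an engineer would, in place of code of your own. Each camera call takes 0.05 s, during which the arm holds its last target. There are 200 camera calls.

## Working session

There is one attempt and no reset: what is moved stays moved. The work goes in short steps, Python scripts to look and compute and a tool call to move; the robot and the scene stay as the last step left them, time stands still between calls to the robot, and variables do not carry over. Pictures are saved under pics/ and viewed, at most 10 in all, crops included, and the job is handed in when it is done.

Besides the shell and the picture viewer there is one more tool, called after "Emit:" as name(argument=value, ...) on one line, values as JSON. play_rows: Moves the arm, as the interface text tells. Its arguments: {"type":"object","properties":{"series":{"type":"array","items":{"type":"array"}},"hand":{"type":"number"},"force":{"type":"number"}},"required":["series"]}

```bash
mkdir -p pics; cat > h.py <<'E'
import numpy as np,cv2
from station import bot,get_image,calibration,finder
def ray(cam,rc):
    c=calibration(cam);K=np.array(c["mtx"],float);R=cv2.Rodrigues(np.array(c["rvec"],float))[0];t=np.array(c["tvec"],float).ravel()
    d=R.T@np.linalg.inv(K)@np.array([rc[1],rc[0],1.]);return -R.T@t,d
def at_z(cam,rc,z):
    o,d=ray(cam,rc);return o+d*(z-o[2])/d[2]
def proj(cam,P):
    c=calibration(cam);return cv2.projectPoints(np.array(P,float).reshape(-1,1,3),np.array(c["rvec"],float),np.array(c["tvec"],float),np.array(c["mtx"],float),None)[0].reshape(-1,2)
E
python3 - <<'E'
from h import *
for n in("scene","top"):
    im=get_image(n);cv2.imwrite(f"pics/{n}0.png",im)
    for q,z in(("drawer_left_knob",.034),("drawer_right_knob",.034),("bar_block",.1),("chest",0),("drawer_left",.008),("drawer_right",.008),("jar",0),("glass",0),("model_chair",0)):
        for r in finder.tip_of(q,n)[:3]:
            print(n,q,round(r["p"],2),np.round(r["position"]),np.round(at_z(n,r["position"],z),3))
E
```

```text
scene drawer_left_knob 0.89 [180. 360.] [0.341 0.146 0.034]
scene drawer_left_knob 0.57 [318. 322.] [0.669 0.256 0.034]
scene drawer_left_knob 0.48 [210. 266.] [0.54  0.019 0.034]
scene drawer_right_knob 0.72 [169. 232.] [ 0.498 -0.122  0.034]
scene bar_block 0.98 [176. 209.] [ 0.576 -0.109  0.1  ]
scene drawer_left 0.74 [182. 354.] [0.338 0.13  0.008]
scene drawer_left 0.55 [326. 317.] [0.68  0.254 0.008]
scene drawer_left 0.5 [217. 263.] [0.547 0.012 0.008]
scene drawer_right 0.7 [180. 228.] [ 0.515 -0.121  0.008]
scene jar 0.69 [267. 314.] [0.577 0.177 0.   ]
scene glass 0.79 [159. 160.] [ 0.567 -0.313  0.   ]
scene model_chair 0.88 [130. 205.] [ 0.425 -0.287  0.   ]
scene model_chair 0.36 [217. 263.] [0.544 0.01  0.   ]
top drawer_left_knob 0.95 [214. 302.] [0.531 0.018 0.034]
top drawer_left_knob 0.61 [296. 254.] [0.326 0.133 0.034]
top drawer_left_knob 0.61 [160. 213.] [0.669 0.252 0.034]
top drawer_right_knob 0.73 [226. 360.] [ 0.505 -0.129  0.034]
top bar_block 0.69 [195. 357.] [ 0.572 -0.108  0.1  ]
top chest 0.81 [202. 330.] [ 0.569 -0.058  0.   ]
top drawer_left 0.93 [156. 212.] [0.686 0.26  0.008]
top drawer_left 0.76 [208. 305.] [0.552 0.01  0.008]
top drawer_left 0.73 [292. 259.] [0.335 0.121 0.008]
top drawer_right 0.89 [223. 358.] [ 0.517 -0.129  0.008]
top jar 0.72 [194. 244.] [0.586 0.172 0.   ]
top jar 0.66 [192. 357.] [ 0.6   -0.127  0.   ]
top glass 0.58 [203. 433.] [ 0.575 -0.326  0.   ]
top model_chair 0.7 [252. 418.] [ 0.445 -0.283  0.   ]
```

View pics/scene0.png

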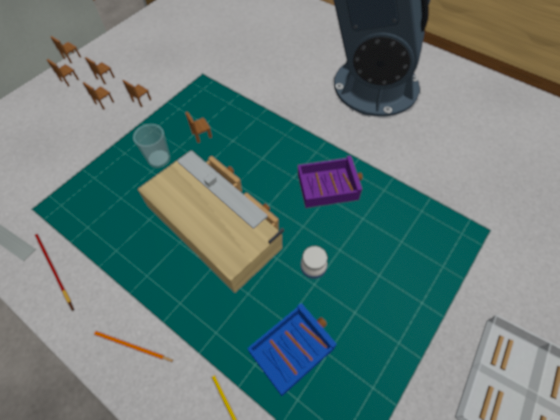

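View pics/top0.png

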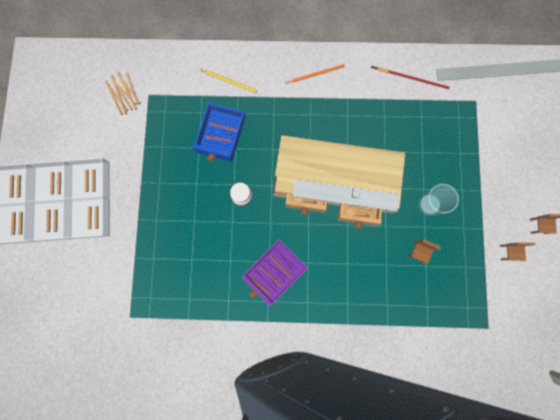

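The overhead view shows the chest at about columns 275–405, rows 136–210, yawed clockwise. Its pale drawers have knobs at about (302,214) and (360,226), and the bar block is at (357,195). The blue and purple trays are decoys. I'll zoom in to get the pose.

```bash
python3 - <<'E'
from h import *
im=cv2.imread("pics/top0.png")
cv2.imwrite("pics/crop.png",cv2.resize(im[125:235,265:415],None,fx=5,fy=5,interpolation=cv2.INTER_CUBIC))
from scipy.optimize import least_squares
s=bot.state();print(np.round(s["position"],4),np.round(s["eef_rot"],3),s["width"])
# fit chest pose, drawer outs, bar offset from knob points, block, chest top corners (top image col,row)
E
```

```text
[ 0.2297 -0.4997  0.2406] [[ 0.909  0.418 -0.   ]
 [ 0.418 -0.909  0.   ]
 [-0.    -0.    -1.   ]] 0.0931419906277252
```

View pics/crop.png

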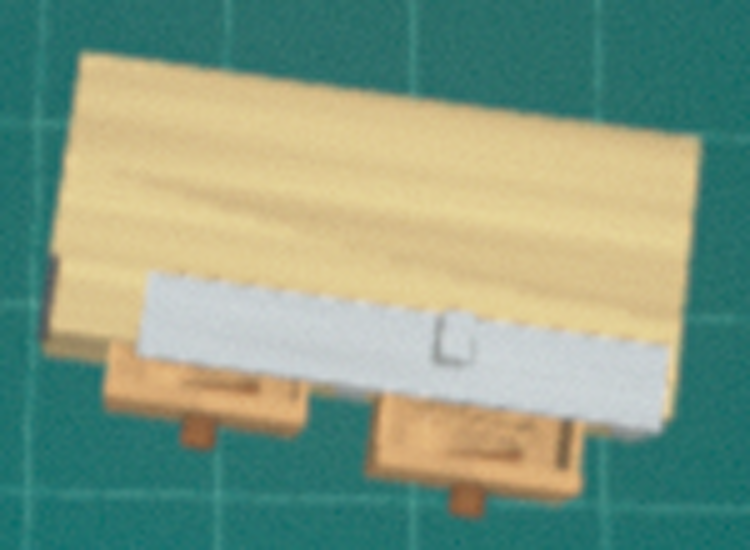

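The crop shows the chest's back corners at crop pixels (82,53) and (700,137), the knob ends at (197,445) and (467,513), and the block at (460,337).

```bash
python3 - <<'E'
from h import *
from scipy.optimize import least_squares
c=lambda u,v:np.array([265+(u+.5)/5-.5,125+(v+.5)/5-.5])
T=[c(82,53),c(700,137),c(45,337),c(197,445),c(467,513),c(460,337)]
def pts(p):
    x,y,a,l,r,b=p;A=np.array([[np.cos(a),-np.sin(a),0],[np.sin(a),np.cos(a),0],[0,0,1]])
    L=np.array([[.142,.155,.072],[.142,-.155,.072],[0,.155,.072],[-l-.016,.069,.034],[-r-.016,-.069,.034],[.02,b,.1]])
    return L@A.T+[x,y,0]
f=lambda p:(proj("top",pts(p))-T).ravel()
r=least_squares(f,[.56,-.06,-.13,.03,.04,-.05]);p=r.x
print(np.round(p,4),np.round(r.fun,1));P=pts(p);print("knobs,block",np.round(P[3:],4))
print("scene proj",np.round(proj("scene",P),0).tolist())
a=p[2];e=np.array([np.cos(a),np.sin(a)])
print("home knobs",np.round(P[3,:2]+p[3]*e,4),np.round(P[4,:2]+p[4]*e,4))
E
```

```text
[ 0.5641 -0.0616 -0.1142  0.0235  0.0388 -0.0441] [-0.1  0.9 -0.1  0.3 -0.8 -1.1  0.6  0.1  0.3  0.   0.  -0.2]
knobs,block [[ 0.5327  0.0114  0.034 ]
 [ 0.5017 -0.1239  0.034 ]
 [ 0.5789 -0.1077  0.1   ]]
scene proj [[231.0, 280.0], [137.0, 190.0], [281.0, 233.0], [266.0, 207.0], [230.0, 170.0], [209.0, 178.0]]
home knobs [0.556  0.0088] [ 0.5403 -0.1283]
```

Emit:
play_rows(series=[[[0.6,0.97,0],[0,0,-0.8]],[[0.6,0.97,0],[0,0,-0.8]],[[0.6,0.97,0],[0,0,-0.8]],[[0.6,0.97,0],[0,0,-0.8]],[[0.6,0.97,0],[0,0,-0.7]]], hand=0)

```text
time_s: 1.62
position: [0.3202, -0.3533, 0.2407]
eef_rot: [[0.993, -0.117, 0.0], [-0.117, -0.993, -0.0], [0.0, 0.0, -1.0]]
contact_force: [-0.4, -0.4, 0.7]
width: 0.0475
grasp_force: 0.0
```

Emit:
play_rows(series=[[[0.6,0.97,0],[0,0,0]],[[0.6,0.97,0],[0,0,0]],[[0.6,0.97,0],[0,0,0]],[[0.6,0.97,0],[0,0,0]],[[0.6,0.97,0],[0,0,0]]])

```text
time_s: 2.25
position: [0.4102, -0.2077, 0.2408]
eef_rot: [[0.994, -0.114, 0.0], [-0.114, -0.994, -0.0], [0.0, 0.0, -1.0]]
contact_force: [0.2, 0.6, -0.5]
width: 0.0008
grasp_force: 0.0
```

Emit:
play_rows(series=[[[0.6,0.97,0],[0,0,0]],[[0.6,0.97,0],[0,0,0]],[[0.6,0.97,0],[0,0,0]],[[0,0,0],[0,0,0]],[[0,0,0],[0,0,0]]])

```text
time_s: 2.88
position: [0.4635, -0.1217, 0.2406]
eef_rot: [[0.994, -0.113, -0.0], [-0.113, -0.994, -0.0], [-0.0, 0.0, -1.0]]
contact_force: [-0.6, -0.4, 0.4]
width: 0.0003
grasp_force: 0.0
```

Emit:
play_rows(series=[[[0,0.07,-1],[0,0,0]],[[0,0,-1],[0,0,0]],[[0,0,-1],[0,0,0]],[[0,0,-1],[0,0,0]],[[0,0,-1],[0,0,0]]])

```text
time_s: 3.5
position: [0.4633, -0.1203, 0.0898]
eef_rot: [[0.993, -0.115, 0.0], [-0.115, -0.993, -0.0], [0.0, 0.0, -1.0]]
contact_force: [1.8, -1.8, -0.1]
width: 0.0003
grasp_force: 0.0
```

Emit:
play_rows(series=[[[0,0,-0.8],[0,0,0]],[[0,0,-0.5],[0,0,0]],[[0,0,0],[0,0,0]],[[0,0,0],[0,0,0]]])

```text
time_s: 4.0
position: [0.4641, -0.1197, 0.0524]
eef_rot: [[0.994, -0.114, 0.001], [-0.114, -0.994, -0.0], [0.001, 0.0, -1.0]]
contact_force: [0.3, 0.0, -0.2]
width: 0.0006
grasp_force: 0.0
```

```bash
python3 - <<'E'
from h import *
a=get_image("scene");b=get_image("wrist")
cv2.imwrite("pics/sw.png",np.hstack([cv2.resize(a[80:300,100:400],(400,293)),cv2.resize(b,(391,293))]))
E
```

```text
(no output)
```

View pics/sw.png

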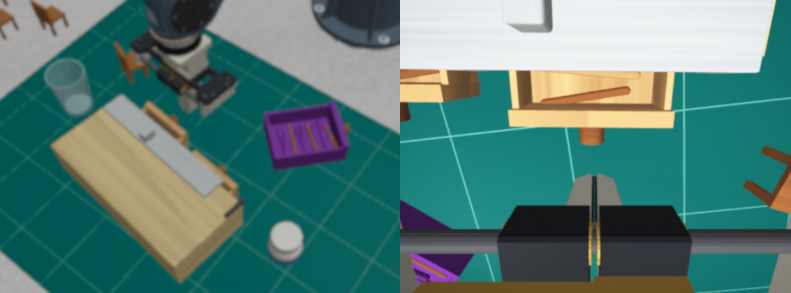

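The wrist view shows the closed fingertips in line with the right knob at (592,137), clear of the chair and decoys. Now I'll push.

Emit:
play_rows(series=[[[0.3,-0.034,0],[0,0,0]],[[0.3,-0.034,0],[0,0,0]],[[0.15,-0.017,0],[0,0,0]],[[0.15,-0.017,0],[0,0,0]],[[0.1,-0.011,0],[0,0,0]]])

```text
time_s: 4.72
position: [0.4936, -0.1226, 0.0515]
eef_rot: [[0.994, -0.113, -0.001], [-0.113, -0.994, 0.0], [-0.001, -0.0, -1.0]]
contact_force: [-2.0, 1.2, 1.3]
width: 0.0005
grasp_force: 1.0
```

Emit:
play_rows(series=[[[0.13,-0.015,0],[0,0,0]],[[0.13,-0.015,0],[0,0,0]],[[0.13,-0.015,0],[0,0,0]],[[0.13,-0.015,0],[0,0,0]],[[0.13,-0.015,0],[0,0,0]]])

```text
time_s: 5.35
position: [0.5135, -0.125, 0.0516]
eef_rot: [[0.994, -0.113, 0.0], [-0.113, -0.994, -0.0], [0.0, 0.0, -1.0]]
contact_force: [-0.3, 0.5, -0.0]
width: 0.0006
grasp_force: 0.3
```

Emit:
play_rows(series=[[[0.12,-0.014,0],[0,0,0]],[[0.12,-0.014,0],[0,0,0]],[[0.1,-0.011,0],[0,0,0]],[[0.08,-0.009,0],[0,0,0]],[[0.06,-0.007,0],[0,0,0]]])

```text
time_s: 5.98
position: [0.5277, -0.1266, 0.0516]
eef_rot: [[0.994, -0.113, -0.0], [-0.113, -0.994, 0.0], [-0.0, -0.0, -1.0]]
contact_force: [-1.6, 0.0, -0.1]
width: 0.0004
grasp_force: 0.6
```

Emit:
play_rows(series=[[[0.06,-0.007,0],[0,0,0]],[[0.06,-0.007,0],[0,0,0]],[[0.05,-0.006,0],[0,0,0]],[[0.03,-0.003,0],[0,0,0]],[[0,0,0],[0,0,0]]])

```text
time_s: 6.6
position: [0.5314, -0.127, 0.0515]
eef_rot: [[0.994, -0.113, -0.005], [-0.113, -0.994, 0.001], [-0.006, -0.001, -1.0]]
contact_force: [-13.5, 0.1, 10.3]
width: 0.0004
grasp_force: 6.6
```

Emit:
play_rows(series=[[[0.03,-0.003,0],[0,0,0]],[[0.03,-0.003,0],[0,0,0]],[[0,0,0],[0,0,0]]])

```text
time_s: 6.98
position: [0.5316, -0.1269, 0.0514]
eef_rot: [[0.994, -0.113, -0.009], [-0.113, -0.994, 0.002], [-0.01, -0.001, -1.0]]
contact_force: [-22.4, -1.6, 17.5]
width: 0.0004
grasp_force: 11.0
```

```bash
python3 - <<'E'
from h import *
a=get_image("top");b=get_image("wrist")
cv2.imwrite("pics/sw2.png",np.hstack([cv2.resize(a[125:235,265:415],(400,293),interpolation=cv2.INTER_CUBIC),cv2.resize(b,(391,293))]))
E
```

```text
(no output)
```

View pics/sw2.png

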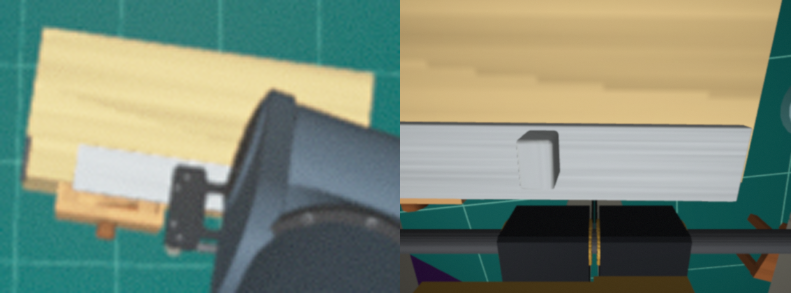

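Emit:
play_rows(series=[[[-0.2,0.023,0],[0,0,0]],[[-0.5,0.057,0],[0,0,0]],[[-0.8,0.091,0],[0,0,0]],[[-0.8,0.091,0],[0,0,0]],[[0,0,0],[0,0,0]]])

```text
time_s: 7.7
position: [0.4658, -0.1196, 0.0517]
eef_rot: [[0.993, -0.114, -0.0], [-0.114, -0.993, 0.0], [-0.0, -0.0, -1.0]]
contact_force: [0.2, -0.4, 0.7]
width: 0.0002
grasp_force: 0.0
```

```bash
python3 - <<'E'
from h import *
print(bot.state()["position"])
b=get_image("wrist");cv2.imwrite("pics/w3.png",b)
for r in finder.tip_of("drawer_right_knob","wrist")[:3]+finder.tip_of("drawer_left_knob","wrist")[:3]: print(r["p"],r["position"],at_z("wrist",r["position"],.034))
print(proj("wrist",[[.5403,-.1283,.034],[.556,.0088,.034],[.5327,.0114,.034],[.5017,-.1239,.034]]))
E
```

```text
[ 0.4658133  -0.11955279  0.05173255]
0.81 [124.6, 274.1] [ 0.5430639  -0.12583674  0.034     ]
0.51 [249.9, 536.6] [ 0.46475725 -0.25413994  0.034     ]
[[280.02173616 130.03776647]
 [-14.87924829 130.03018519]
 [ -2.530465   179.3330273 ]
 [279.92527611 209.58510878]]
```

View pics/w3.png

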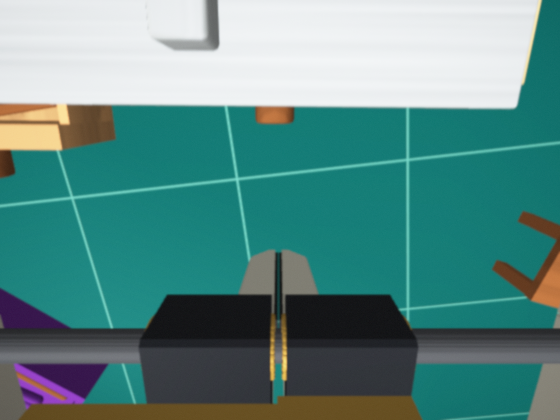

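The wrist view shows the right knob close under the bar at about (275,123), so that drawer has gone in to a hard stop. The left drawer is still out, at lower left. Moving on to the left knob.

Emit:
play_rows(series=[[[0,0.9,0],[0,0,0]],[[0,0.9,0],[0,0,0]],[[0.2,0.9,0],[0,0,0]],[[0.3,0.9,0],[0,0,0]],[[0.4,0.9,0],[0,0,0]]])

```text
time_s: 8.48
position: [0.4946, 0.0164, 0.0517]
eef_rot: [[0.994, -0.113, 0.001], [-0.113, -0.994, -0.0], [0.001, -0.0, -1.0]]
contact_force: [1.6, -0.3, -0.6]
width: 0.0009
grasp_force: 0.0
```

Emit:
play_rows(series=[[[0,0,0],[0,0,0]],[[0,0,0],[0,0,0]]])

```text
time_s: 8.72
position: [0.4935, 0.015, 0.0515]
eef_rot: [[0.994, -0.113, -0.0], [-0.113, -0.994, -0.0], [-0.0, 0.0, -1.0]]
contact_force: [-0.2, -0.3, -0.6]
width: 0.0003
grasp_force: 0.0
```

```bash
python3 - <<'E'
from h import *
print(bot.state()["position"])
b=get_image("wrist")
for r in finder.tip_of("drawer_right_knob","wrist")[:3]+finder.tip_of("drawer_left_knob","wrist")[:3]: print(r["p"],r["position"],at_z("wrist",r["position"],.034))
E
```

```text
[0.49353105 0.01502648 0.05150111]
0.62 [111.9, 397.8] [ 0.56781174 -0.04839853  0.034     ]
0.6 [202.8, 273.3] [0.53131482 0.01356425 0.034     ]
```

Emit:
play_rows(series=[[[0.3,0.03,0],[0,0,0]],[[0.3,-0.034,0],[0,0,0]],[[0.15,-0.017,0],[0,0,0]],[[0.13,-0.015,0],[0,0,0]],[[0.13,-0.015,0],[0,0,0]]])

```text
time_s: 9.5
position: [0.5236, 0.0139, 0.0515]
eef_rot: [[0.994, -0.113, -0.001], [-0.113, -0.994, 0.0], [-0.001, 0.0, -1.0]]
contact_force: [-1.9, -0.0, 1.7]
width: 0.0003
grasp_force: 1.2
```

Emit:
play_rows(series=[[[0.12,-0.014,0],[0,0,0]],[[0.12,-0.014,0],[0,0,0]],[[0.12,-0.014,0],[0,0,0]],[[0.1,-0.011,0],[0,0,0]],[[0.08,-0.009,0],[0,0,0]]])

```text
time_s: 10.12
position: [0.5401, 0.012, 0.0516]
eef_rot: [[0.994, -0.113, -0.0], [-0.113, -0.994, 0.0], [-0.0, -0.0, -1.0]]
contact_force: [-0.4, -0.2, -0.7]
width: 0.0003
grasp_force: 0.5
```

Emit:
play_rows(series=[[[0.06,-0.007,0],[0,0,0]],[[0.06,-0.007,0],[0,0,0]],[[0.05,-0.006,0],[0,0,0]],[[0.05,-0.006,0],[0,0,0]],[[0,0,0],[0,0,0]]])

```text
time_s: 10.75
position: [0.5468, 0.0112, 0.0517]
eef_rot: [[0.994, -0.113, 0.001], [-0.113, -0.994, -0.0], [0.001, -0.0, -1.0]]
contact_force: [0.2, 0.2, -0.5]
width: 0.001
grasp_force: 0.0
```

Emit:
play_rows(series=[[[0.04,-0.005,0],[0,0,0]],[[0.04,-0.005,0],[0,0,0]],[[0.04,-0.005,0],[0,0,0]],[[0.03,-0.003,0],[0,0,0]],[[0,0,0],[0,0,0]]])

```text
time_s: 11.38
position: [0.5485, 0.011, 0.0514]
eef_rot: [[0.994, -0.113, -0.006], [-0.113, -0.994, 0.001], [-0.006, 0.0, -1.0]]
contact_force: [-14.4, 1.6, 12.7]
width: 0.0002
grasp_force: 7.3
```

Emit:
play_rows(series=[[[-0.3,0.034,0],[0,0,0]],[[-0.9,0.1,0],[0,0,0]],[[0,0,1],[0,0,0]],[[0,0,1],[0,0,0]],[[0,0,1],[0,0,0]]])

```text
time_s: 12.0
position: [0.5151, 0.0147, 0.1427]
eef_rot: [[0.994, -0.114, 0.001], [-0.114, -0.994, -0.0], [0.001, -0.0, -1.0]]
contact_force: [0.4, 0.2, 0.1]
width: 0.0005
grasp_force: 0.0
```

Emit:
play_rows(series=[[[0,-0.6,0.6],[0,0,0]],[[0.2,-1,0],[0,0,0]],[[0.6,-1,0],[0,0,0]],[[0.6,-1,0],[0,0,0]],[[0.6,-1,0],[0,0,0]]])

```text
time_s: 12.62
position: [0.5757, -0.1245, 0.1598]
eef_rot: [[0.994, -0.114, 0.001], [-0.114, -0.994, -0.0], [0.001, 0.0, -1.0]]
contact_force: [-0.1, 0.1, 0.3]
width: 0.0004
grasp_force: 0.0
```

Emit:
play_rows(series=[[[0,-1,0],[0,0,0]],[[0,0,0],[0,0,0]],[[0,0,0],[0,0,0]]])

```text
time_s: 13.0
position: [0.5749, -0.1527, 0.1596]
eef_rot: [[0.994, -0.114, 0.0], [-0.114, -0.994, 0.0], [0.0, -0.0, -1.0]]
contact_force: [0.7, -0.1, 0.1]
width: 0.0002
grasp_force: 0.0
```

```bash
python3 - <<'E'
from h import *
print(bot.state()["position"])
b=get_image("wrist");cv2.imwrite("pics/w4.png",b)
for r in finder.tip_of("bar_block","wrist")[:3]: print(r["p"],r["position"],at_z("wrist",r["position"],.1))
p=bot.state()["position"];print(proj("wrist",[p[0],p[1],.08]))
E
```

```text
[ 0.57490197 -0.15273422  0.15960438]
0.76 [241.7, 207.4] [ 0.58009262 -0.10576504  0.1       ]
[[279.42917518 230.70423811]]
```

View pics/w4.png

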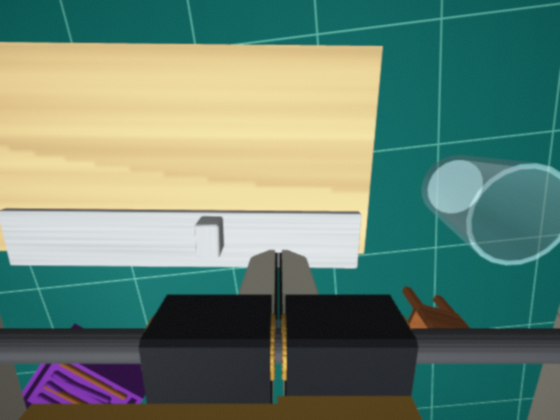

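The wrist view shows the block at (207,240), to the left of the closed tips at about (280,255), and the right end of the bar is clear. I'll go down and push left.

Emit:
play_rows(series=[[[0,0,-0.8],[0,0,0]],[[0,0,-0.6],[0,0,0]],[[0,0,-0.3],[0,0,0]],[[0,0,0],[0,0,0]],[[0,0,0],[0,0,0]]])

```text
time_s: 13.72
position: [0.5754, -0.1534, 0.1093]
eef_rot: [[0.994, -0.113, 0.001], [-0.113, -0.994, -0.0], [0.001, 0.0, -1.0]]
contact_force: [0.3, 0.3, 0.3]
width: 0.0004
grasp_force: 0.0
```

Emit:
play_rows(series=[[[0.023,0.2,0],[0,0,0]],[[0.023,0.2,0],[0,0,0]],[[0.017,0.15,0],[0,0,0]],[[0.017,0.15,0],[0,0,0]],[[0.017,0.15,0],[0,0,0]]])

```text
time_s: 14.35
position: [0.578, -0.1276, 0.1087]
eef_rot: [[0.994, -0.113, 0.0], [-0.113, -0.994, -0.0], [0.0, 0.0, -1.0]]
contact_force: [0.5, -1.2, -0.5]
width: 0.0002
grasp_force: 0.8
```

Emit:
play_rows(series=[[[0.017,0.15,0],[0,0,0]],[[0.017,0.15,0],[0,0,0]],[[0.017,0.15,0],[0,0,0]],[[0.017,0.15,0],[0,0,0]],[[0.017,0.15,0],[0,0,0]]])

```text
time_s: 14.98
position: [0.5806, -0.105, 0.1087]
eef_rot: [[0.994, -0.113, 0.0], [-0.113, -0.994, -0.0], [0.0, 0.0, -1.0]]
contact_force: [0.8, -2.2, 0.3]
width: 0.0003
grasp_force: 0.8
```

Emit:
play_rows(series=[[[0.011,0.1,0],[0,0,0]],[[0.011,0.1,0],[0,0,0]],[[0.008,0.07,0],[0,0,0]],[[0.008,0.07,0],[0,0,0]],[[0.008,0.07,0],[0,0,0]]])

```text
time_s: 15.6
position: [0.5819, -0.0929, 0.1087]
eef_rot: [[0.994, -0.114, 0.0], [-0.114, -0.994, -0.0], [0.0, 0.0, -1.0]]
contact_force: [2.1, -1.2, -0.1]
width: 0.0007
grasp_force: 0.8
```

Emit:
play_rows(series=[[[0.008,0.07,0],[0,0,0]],[[0.008,0.07,0],[0,0,0]],[[0.008,0.07,0],[0,0,0]],[[0.008,0.07,0],[0,0,0]],[[0.0,0,0],[0,0,0]]])

```text
time_s: 16.23
position: [0.5828, -0.0853, 0.1087]
eef_rot: [[0.994, -0.113, -0.0], [-0.113, -0.994, -0.001], [0.0, 0.001, -1.0]]
contact_force: [0.9, -6.6, 0.6]
width: 0.0005
grasp_force: 3.5
```

Force is rising, so I'll check whether this is the stop.

Emit:
play_rows(series=[[[0.006,0.05,0],[0,0,0]],[[0.006,0.05,0],[0,0,0]],[[0,0,0],[0,0,0]]])

```text
time_s: 16.6
position: [0.5829, -0.0849, 0.1088]
eef_rot: [[0.994, -0.113, -0.0], [-0.113, -0.994, -0.005], [0.0, 0.005, -1.0]]
contact_force: [-3.2, -24.8, 1.6]
width: 0.0006
grasp_force: 12.2
```

Emit:
play_rows(series=[[[-0.02,-0.2,0],[0,0,0]],[[-0.04,-0.4,0],[0,0,0]],[[0,0,1],[0,0,0]],[[0,0,1],[0,0,0]],[[0,0,1],[0,0,0]]])

```text
time_s: 17.23
position: [0.5811, -0.0997, 0.1994]
eef_rot: [[0.994, -0.113, -0.001], [-0.113, -0.994, 0.001], [-0.001, -0.0, -1.0]]
contact_force: [0.4, -0.6, -0.2]
width: 0.0001
grasp_force: 0.0
```

Emit:
play_rows(series=[[[-1,0,1],[0,0,0]],[[-1,-1,0],[0,0,0]],[[-1,-1,0],[0,0,0]],[[-1,-1,0],[0,0,0]],[[-1,-1,0],[0,0,0]]])

```text
time_s: 17.85
position: [0.4302, -0.2204, 0.2286]
eef_rot: [[0.994, -0.113, -0.0], [-0.113, -0.994, 0.0], [-0.0, -0.0, -1.0]]
contact_force: [0.4, 0.2, 0.3]
width: 0.0004
grasp_force: 0.0
```

Emit:
play_rows(series=[[[-1,-1,0],[0,0,0]],[[-1,-1,0],[0,0,0]],[[-1,-1,0],[0,0,0]],[[-1,-1,0],[0,0,0]],[[0,0,0],[0,0,0]]])

```text
time_s: 18.48
position: [0.3098, -0.3409, 0.2286]
eef_rot: [[0.993, -0.117, -0.0], [-0.117, -0.993, 0.0], [-0.0, -0.0, -1.0]]
contact_force: [-0.2, -0.3, 0.1]
width: 0.0003
grasp_force: 0.0
```

```bash
python3 - <<'E'
from h import *
a=get_image("top");b=get_image("scene")
cv2.imwrite("pics/fin.png",np.hstack([cv2.resize(a[115:275,230:460],(420,292),interpolation=cv2.INTER_CUBIC),cv2.resize(b[90:300,110:350],(334,292),interpolation=cv2.INTER_CUBIC)]))
for n in("top","scene"):
  for q,z in(("drawer_left_knob",.034),("drawer_right_knob",.034),("bar_block",.1),("jar",0),("glass",0),("model_chair",0)):
    for r in finder.tip_of(q,n)[:1]: print(n,q,round(r["p"],2),np.round(at_z(n,r["position"],z),3))
E
```

```text
top drawer_left_knob 0.89 [0.328 0.132 0.034]
top drawer_right_knob 0.66 [ 0.544 -0.124  0.034]
top bar_block 0.94 [ 0.578 -0.067  0.1  ]
top jar 0.86 [0.582 0.176 0.   ]
top glass 0.56 [ 0.581 -0.32   0.   ]
top model_chair 0.88 [ 0.445 -0.283  0.   ]
scene drawer_left_knob 0.78 [0.666 0.261 0.034]
scene bar_block 0.64 [ 0.579 -0.063  0.1  ]
scene jar 0.84 [0.58  0.179 0.   ]
scene glass 0.91 [ 0.561 -0.317 -0.   ]
scene model_chair 0.76 [ 0.432 -0.276  0.   ]
```

View pics/fin.png

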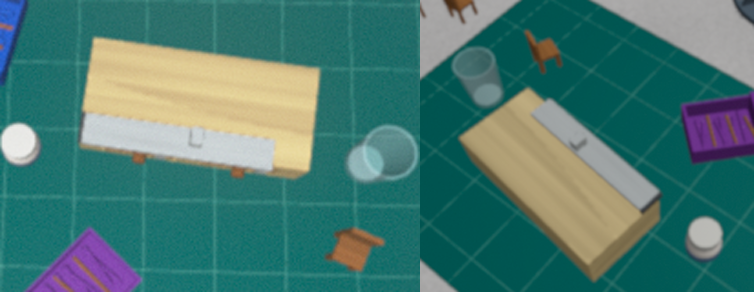

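The final view shows both knobs tight under the bar, at (139,157) and (238,172). The bar is at the left end of its travel, and the bystanders haven't moved.

```bash
python3 -c "
from station import bot
print(bot.finish_job())"
```

```text
the job is handed in; nothing more can be done
None
```

I pushed both drawers in until they hit a hard stop, then slid the locking bar left until it stopped too. The jar, glass and chair are still standing where they were, and the job was handed in at about 18.5 s; the hand-in call returned no verdict.

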